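Clamp a spacer in the gel-casting frame and hold it

TASK

Take the orange spacer out of its grey stand and slide it upright into the gap of the casting frame whose gap is wide enough for it, right down to the floor of the frame, and let go of it; do not press it on the narrow frame. Then push on that frame's black rubber pad with the fingers until the white pressure plate lies flush against the spacer and clamps it to the back wall, and finish while still holding the plate firmly pressed with about 10 N, since it springs open when released. Leave the petri dish, foil-topped jar, tape roll, beaker and vial where they are.

Things in the scene. Friction and masses are not known exactly. Their poses are not given: they have to be found in the camera images.
- frame_wide: Casting frame with the WIDE gap (the spacer fits). Fixed grey base 80 (x) x 96 (y) x 8 mm; origin centre of underside, +x away from the robot (turned up to 0.2 rad), z up. Aluminium back wall, inner face at x +25 mm; end cheeks, inner faces at y +-39 mm; white pressure plate in front, 8 thick, 74 wide; all end at z 38 mm. The two frames look alike but for the gap and swap places (left or right).
- frame_wide_gap (a point): Middle of the floor of the wide frame's gap (frame x +15, y 0, z +8 mm). With the plate open the gap is 20 mm wide in the frame's x (x +5 to +25 mm) and 78 mm long in y; walls rise 30 mm above this floor. Axes as the frame's.
- frame_narrow: Casting frame with the NARROW gap, same build and axes as the wide one, but its plate stands so that the gap is only 10 mm wide (frame x +15 to +25 mm) and cannot be opened further: the 14 mm spacer does not fit. (Also on the bench: a tall black box at the far left, 434 mm high, its nearest corner at x 0.355, y 0.42 m.)
- frame_wide_plate (a joint): Slide of the wide frame's pressure plate along the frame's +x: 0 open (20 mm gap), 0.006 when it clamps the 14 mm spacer flush against the back wall, end stop 0.012. A spring pushes it back open with 1.5 N at 0 and 2.4 N at 0.006.
- frame_wide_pad (a point): Centre of the front face of the wide frame's black rubber push pad, 30 wide (y), z 17 to 37 mm, on the front of the plate (frame x -9, z 27 mm when open); moves with it; axes as the frame's; push along the frame's +x. In front of it the base (top z 8 mm) is clear but for two blocks 10 mm wide, up to z 17 mm, at y +-28 mm by the front edge.
- spacer_grip (a point): Orange spacer, about 70 g, z up: blade 14 (x) x 70 (y) x 34 mm high, its lowest 7 mm stepped in to 11 x 68 mm; above it a ribbed grip tab 14 (x) x 34 (y) mm, 34 to 68 mm above the underside. This point is in the tab's centre, 51 mm above the underside; grip across x. It starts upright in the stand's slot, whose axes it shares.
- stand: Grey stand block 44 (x) x 100 (y) x 28 mm, fixed, with a slot 17 x 73 mm and 22 mm deep from above in which the spacer stands 6 mm above the bench; axes as the spacer's. Origin: centre of the underside.
- petri: Bystander: closed petri dish, 91 mm across, 16 mm high, origin under its centre.
- foil_jar: Bystander: small jar with a white foil top, 50 mm across, 48 mm high, origin under its centre.
- tape_roll: Bystander: dark tape roll, 53 mm across, 19 mm high, origin under its centre.
- beaker: Bystander: clear beaker, 67 mm across, 71 mm high, origin under its centre.
- vial: Bystander: sample vial with white cap, 29 mm across, 68 mm high, origin under its centre.
There are look-alikes about, which are no part of the job. What is shaped like the part that bears spacer_grip but turquoise is not meant.

How it is judged:
By the outcome, as a careful person would: the job done as asked, in the order asked, and still so for the second after the job is handed in, while the arm keeps its last pose, push and grip.
It also fails if it takes over 54 s, if anything falls off the work surface, if the arm or the gripper's body presses on something with over 40 N, if the wrist force passes 120 N, or if a joint passes its speed limit or range.

ROBOT

A 6-joint arm with a two-finger parallel gripper is mounted at the origin on a cart in front of the work surface, level with it; the furniture and walls round the work are solid. World frame = base frame: x ahead of the robot, y to its left, z up, the work surface at z = 0. Lengths are in m, angles in rad, forces in N, time in s.
With the tool pointing down it reaches from about 0.4 to 0.825 m from the base axis. Payload 7 kg.
Tool frame: the origin (TCP) lies midway between the tips of the shut fingers; the grasp point (between the pads) lies 19 mm behind it; z points along the fingers, y is the direction in which the jaws open and shut (so a half turn about z gives the same grasp; the last joint's range is limited). The gripper opens to 88 mm and grips with 3 to 60 N. Pads are 19 mm wide; open, the fingers measure 130 mm over their backs; the gripper's body (78 mm by 193 mm) begins 47 mm behind the grasp point.
Start: joints at [-1.027, 0.359, 0.012, 0, -1.224, -0.288], TCP at [0.171, -0.653, 0.227] pointing down, gripper open.
Joint ranges: [-3.07, 3.07], [-1.43, 2.12], [-1.02, 1.25], [-3.03, 1.67], [-3.05, -0], [-3.03, 3.03]. Speed limits (rad/s): [2.39, 2.39, 3.01, 3.14, 3.14, 3.14].

INTERFACE

Orientations are given as [roll, pitch, yaw] about the fixed x, y, z axes, in that order (R = Rz(yaw) Ry(pitch) Rx(roll)).
In Python, from station import get_state, grab_frame, camera_info, job_done gives the robot as it stands. The module is installed in compiled form; this text tells all that it offers.
- The arm moves only by the shell command python3 -m inch 'ROWS' [FORCE]. ROWS is JSON, a list that holds one entry, the list of rows, each a list of 7 numbers: the shift along the tool's x, y, z normalised to -1 to 1, where 1 is 50 cm, then the turn, a rotation vector about the tool's x, y, z normalised to -1 to 1, where 1 is 180 degrees, then the closure, from 0 (fully open) to 1 (shut). A call has 1 to 20 rows; each row shifts and turns the commanded pose from where the row before left it, along the tool's axes as they then stand; what a row does not reach is not made up. A row lasts 1/10 s, in which the tool goes at most 50 mm and 8.59 degrees, less where a joint would pass 70% of its speed; a pose out of reach is approached as far as the arm can. A call with a number of a shift or a turn outside -1 to 1 is refused whole. A call with a gripper value outside its range is refused whole. The fingers move at their own pace and stop on an object; FORCE is the grip in N (left out, the last holds). Time passes only in rows, so rows that do not move let the fingers close. It gives the time, the measured TCP pose, the force and the opening at its end, in the units of the state.
- get_state(): the state, without advancing time (a new reading comes with each control period).
- grab_frame(name): name is "side" or "top"; returns the picture (400x640x3 uint8, blue, green, red); there is no depth.
- camera_info(name): a dict with "vertical_fov" (degrees; the focal length in pixels is half the picture's height over the tangent of half this angle, whatever the lens; pixels are square), "cx", "cy" (the principal point, pixels), "k1" (the pictures are not rectified: a ray, as slopes to the right and down, at radius r is drawn at 1 + k1 r^2 times it, then the intrinsics apply), "R" (3x3) and "t" (3): a world point X has camera coordinates R X + t. Camera axes: x right, y down, z forward; pixel columns grow to the right and rows downward; lengths in m; the calibration is good to about 2 mm. A picture is of the moment at which its call begins. camera_info takes no time and is no camera call.
- job_done(): hands the job in, once; it reports no verdict.
The state is a dict: "t": time; "q": joint angles; "qd": joint speeds; "joint_efforts": joint torques, N m; "eef_pos": TCP position; "ee_rot": TCP orientation; "force": force on the tool from outside, world axes, zero at the start; "moment": the same for the moment, N m; "width": finger opening in m.
Only numpy, scipy, OpenCV 4.12 (cv2) and the standard library are available. Lean on these libraries where they do the work, as an engineer would, in place of code of your own. Each camera call takes 0.05 s, during which the arm holds its last target.

## Working session

There is one attempt and no reset: what is moved stays moved. The work goes in short steps, Python scripts to look and compute and a shell command to move; the robot and the scene stay as the last step left them, time stands still between calls to the robot, and variables do not carry over. Pictures are saved under pics/ and viewed, and the job is handed in when it is done.

```bash
mkdir -p pics
python3 - <<'E'
from station import *
import cv2
s=get_state();print(s)
for n in("side","top"):
    print(n,camera_info(n)); cv2.imwrite(f"pics/{n}0.png",grab_frame(n))
E
```

```text
{'t': 0.0, 'q': array([-1.02690848e+00,  3.59352896e-01,  1.10363143e-02, -3.68862231e-04,
       -1.22412730e+00, -2.88129459e-01]), 'qd': array([ 0.00209203,  0.00259923, -0.00057483,  0.00012767,  0.00054385,
       -0.00094806]), 'joint_efforts': array([ 2.91819691e-03, -5.82720423e+01,  2.93063146e+01,  6.99763834e+00,
        6.72334674e-03, -1.74332413e-04]), 'eef_pos': array([ 0.17062217, -0.6525459 ,  0.22563151]), 'ee_rot': array([ 3.13991448e+00, -1.35753916e-04, -2.88595977e+00]), 'force': array([0.05068001, 0.21473716, 0.21416181]), 'moment': array([-0.01246188, -0.04154782,  0.01999566]), 'width': 0.08767632001911024}
side {'vertical_fov': 48.87149943788246, 'cx': 324.5789490061519, 'cy': 204.4429336112034, 'k1': -0.036143118193616014, 'R': array([[-0.82095291, -0.5707155 , -0.01789213],
       [-0.34492438,  0.52064534, -0.78099654],
       [ 0.45504229, -0.63498995, -0.624279  ]]), 't': array([0.33312614, 0.33438016, 0.98869288])}
top {'vertical_fov': 47.74789430872497, 'cx': 320.1590763557622, 'cy': 196.39457448825343, 'k1': -0.05461645749979174, 'R': array([[ 0.01502666, -0.99971276,  0.01867081],
       [-0.99519633, -0.01676016, -0.09645394],
       [ 0.09673916, -0.01713174, -0.99516232]]), 't': array([-0.21087391,  0.53676776,  1.29579902])}
```

View pics/side0.png

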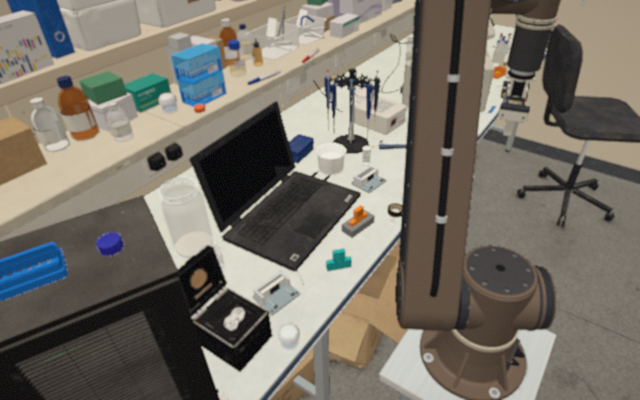

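View pics/top0.png

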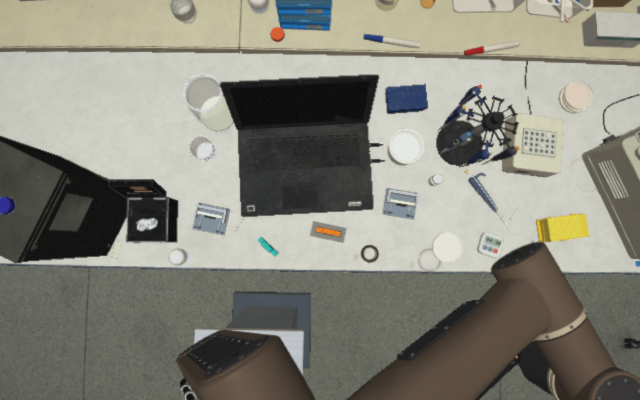

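The side view shows the orange spacer in its stand at (357,220), a turquoise look-alike at (339,260), and frames at (275,292) and (369,180). In the top view these are at (328,231), (268,245), (211,219) and (401,204). The dark ring at (370,254) is the tape roll. Next I'll take close crops.

Run:
```python
import cv2,numpy as np
t=cv2.imread("pics/top0.png");s=cv2.imread("pics/side0.png")
f=lambda im,x,y,w,h,k:cv2.resize(im[y:y+h,x:x+w],(w*k,h*k),interpolation=cv2.INTER_CUBIC)
a=np.vstack([np.hstack([f(t,190,195,50,45,8),f(t,380,180,50,45,8)]),f(t,250,205,133,33,6)[:,:798].copy() if 0 else np.hstack([f(t,303,212,50,30,8),f(t,250,225,50,30,8)])])
cv2.imwrite("pics/c_top.png",a)
b=np.vstack([np.hstack([f(s,248,268,57,45,7),f(s,342,155,57,45,7)]),np.hstack([f(s,330,198,57,40,7),f(s,310,240,57,40,7)])])
cv2.imwrite("pics/c_side.png",b);print(a.shape,b.shape)
```

```text
(600, 800, 3) (595, 798, 3)
```

View pics/c_top.png

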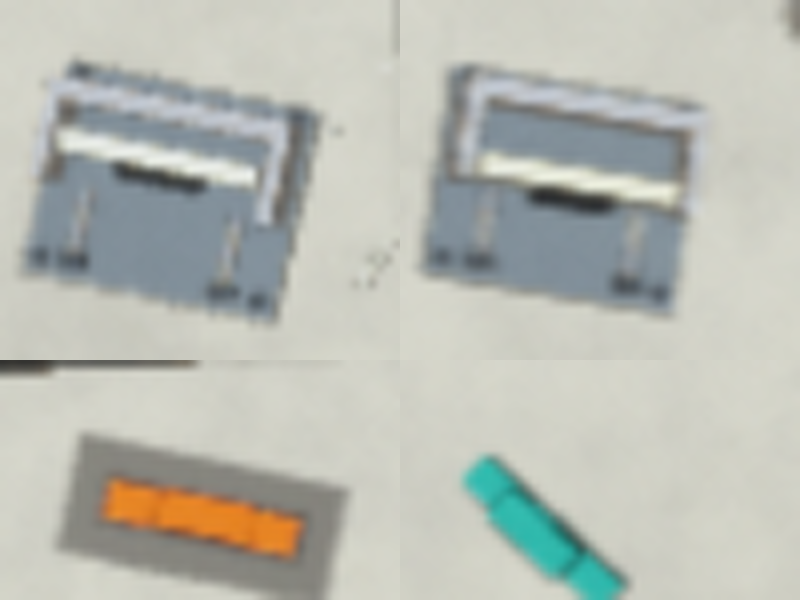

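View pics/c_side.png

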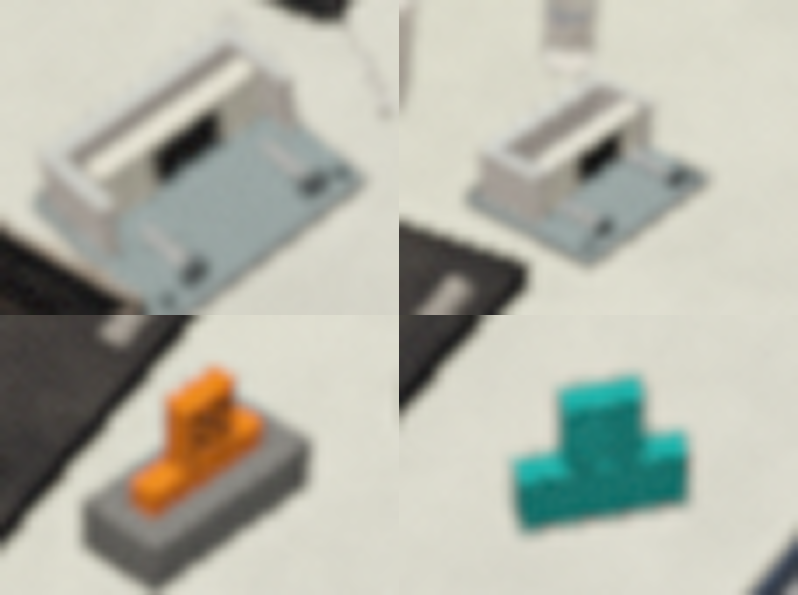

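Crops: in the top view the right-hand frame (401,204) has the wider gap between its white plate and back wall, so it is frame_wide. The left one (211,219) is narrow. The orange spacer at (328,231) is the one in the grey stand; the turquoise one (268,245) is free-standing and not wanted. Next is measuring.

```bash
cat > h.py <<'E'
import numpy as np,cv2
from station import camera_info
C={n:camera_info(n) for n in("side","top")}
def K(n):
    c=C[n];f=200/np.tan(np.radians(c["vertical_fov"])/2)
    return np.array([[f,0,c["cx"]],[0,f,c["cy"]],[0,0,1.]]),np.array([c["k1"],0,0,0.]),np.array(c["R"]),np.array(c["t"])
def ray(n,p):
    k,d,R,t=K(n); u=cv2.undistortPoints(np.array(p,float).reshape(1,1,2),k,d)[0,0]
    return -R.T@t, R.T@np.array([u[0],u[1],1.])
def plane(n,p,z):
    o,d=ray(n,p); return o+d*(z-o[2])/d[2]
def tri(ps,pt):
    o1,d1=ray("side",ps);o2,d2=ray("top",pt)
    s=np.linalg.lstsq(np.c_[d1,-d2],o2-o1,rcond=None)[0]
    a,b=o1+d1*s[0],o2+d2*s[1]; return (a+b)/2,np.linalg.norm(a-b)
def proj(n,X):
    k,d,R,t=K(n); return cv2.projectPoints(np.array(X,float).reshape(-1,3),cv2.Rodrigues(R)[0],t,k,d)[0].reshape(-1,2)
E
python3 - <<'E'
from h import *
np.set_printoptions(precision=4,suppress=True)
t=cv2.imread("pics/top0.png");s=cv2.imread("pics/side0.png")
def orange(im,x,y,w,h):
    hsv=cv2.cvtColor(im,cv2.COLOR_BGR2HSV);m=cv2.inRange(hsv,(5,150,90),(22,255,255))
    z=np.zeros_like(m);z[y:y+h,x:x+w]=m[y:y+h,x:x+w];return z
mt=orange(t,303,212,50,40);ms=orange(s,330,195,60,45)
ct=max(cv2.findContours(mt,0,2)[0],key=cv2.contourArea);print("top rect",cv2.minAreaRect(ct),cv2.boundingRect(ct),cv2.boundingRect(ms))
print("top corners z28ish", [plane("top",p,0.040) for p in cv2.boxPoints(cv2.minAreaRect(ct))])
# stand outline top
hsv=cv2.cvtColor(t,cv2.COLOR_BGR2HSV);print("cam",[-K(n)[2].T@K(n)[3] for n in C])
g=cv2.cvtColor(t,cv2.COLOR_BGR2GRAY)
m=((g<150)*255).astype(np.uint8);z=np.zeros_like(m);z[217:246,305:352]=m[217:246,305:352]|mt[217:246,305:352]
c=max(cv2.findContours(z,0,2)[0],key=cv2.contourArea);r=cv2.minAreaRect(c);print("stand",r)
B=np.array([plane("top",p,0.028) for p in cv2.boxPoints(r)]);print(B,B.mean(0))
# crop px helpers
def ctop(u,v,ox,oy,bx,by): return ((u-bx+.5)/8-.5+ox,(v-by+.5)/8-.5+oy)
W={"FL":(420,272),"FR":(675,315)}
for k,p in W.items():print(k,plane("top",ctop(*p,380,180,400,0),0.008))
# U outer at z38: left back corner, right back corner; inner
for k,p in {"UBL":(472,70),"UBR":(706,108),"inL":(488,98),"inR":(682,128),"plateBL":(485,150),"plateBR":(682,180),"padmid front":(572,208)}.items():print(k,plane("top",ctop(*p,380,180,400,0),0.038))
for k,p in {"jar/vials":(436,180),"lid":(405,147),"tape":(370,254),"petri":(447,248),"screenfoot":(370,130),"laptopfrontR":(370,208)}.items():print(k,plane("top",p,0.02))
E
```

```text
top rect ((327.6975402832031, 231.07801818847656), (23.746633529663086, 5.028698921203613), 12.094757080078125) (316, 227, 24, 9) (349, 206, 18, 20)
top corners z28ish [array([ 0.4384, -0.1903,  0.04  ]), array([ 0.4525, -0.1932,  0.04  ]), array([ 0.4393, -0.2604,  0.04  ]), array([ 0.4251, -0.2575,  0.04  ])]
cam [array([-0.0611,  0.6438,  0.8843]), array([ 0.412 , -0.1796,  1.3452])]
stand ((327.7931213378906, 231.4827880859375), (33.06468200683594, 14.420733451843262), 11.888657569885254)
[[ 0.4265 -0.1749  0.028 ]
 [ 0.4676 -0.1828  0.028 ]
 [ 0.4493 -0.2774  0.028 ]
 [ 0.4082 -0.2692  0.028 ]] [ 0.4379 -0.2261  0.028 ]
FL [ 0.4938 -0.3875  0.008 ]
FR [ 0.4793 -0.483   0.008 ]
UBL [ 0.5662 -0.4018  0.038 ]
UBR [ 0.5537 -0.488   0.038 ]
inL [ 0.556  -0.4077  0.038 ]
inR [ 0.5462 -0.4791  0.038 ]
plateBL [ 0.5369 -0.4066  0.038 ]
plateBR [ 0.5271 -0.479   0.038 ]
padmid front [ 0.5162 -0.4385  0.038 ]
jar/vials [ 0.5958 -0.5472  0.02  ]
lid [ 0.6938 -0.4545  0.02  ]
tape [ 0.3742 -0.3506  0.02  ]
petri [ 0.3945 -0.5783  0.02  ]
screenfoot [ 0.7435 -0.349   0.02  ]
laptopfrontR [ 0.5089 -0.3499  0.02  ]
```

Run:
```python
from h import *
np.set_printoptions(precision=4,suppress=True)
ct=lambda u,v,ox,oy,bx=0,by=0,k=8:((u-bx+.5)/k-.5+ox,(v-by+.5)/k-.5+oy)
print("tabtop",tri(ct(203,390,330,198,0,315,7),ct(204,518,303,212,0,360)))
s=cv2.imread("pics/side0.png");t=cv2.imread("pics/top0.png")
def T(x,y,yaw,P):
    c,n=np.cos(yaw),np.sin(yaw);return [(x+c*p[0]-n*p[1],y+n*p[0]+c*p[1],p[2]) for p in np.array(P)/1000]
fy=-.142;gx,gy=.5413,-.4431
o=T(gx,gy,fy,[(-15,0,0)])[0]
F=T(o[0],o[1],fy,[(-40,48,8),(-40,-48,8),(40,48,8),(40,-48,8),(25,39,38),(25,-39,38),(5,37,38),(5,-37,38),(-3,37,38),(-3,-37,38),(-9,15,37),(-9,-15,37)])
S=T(.4388,-.2254,-.192,[(-7,17,74),(7,17,74),(7,-17,74),(-7,-17,74),(-22,50,28),(-22,-50,28),(22,-50,28),(22,50,28)])
out=[]
for n,im,bx in(("top",t,[(380,180),(303,212)]),("side",s,[(342,155),(330,198)])):
  for (x,y),P in zip(bx,(F,S)):
    c=cv2.resize(im[y:y+42,x:x+57],None,fx=7,fy=7,interpolation=cv2.INTER_CUBIC)
    for u,v in proj(n,P): cv2.circle(c,(int((u-x+.5)*7),int((v-y+.5)*7)),3,(0,0,255),1)
    out.append(c)
cv2.imwrite("pics/ov.png",np.vstack([np.hstack(out[:2]),np.hstack(out[2:])]))
```

```text
tabtop (array([ 0.4383, -0.2248,  0.0702]), np.float64(0.001839728701436794))
```

View pics/ov.png

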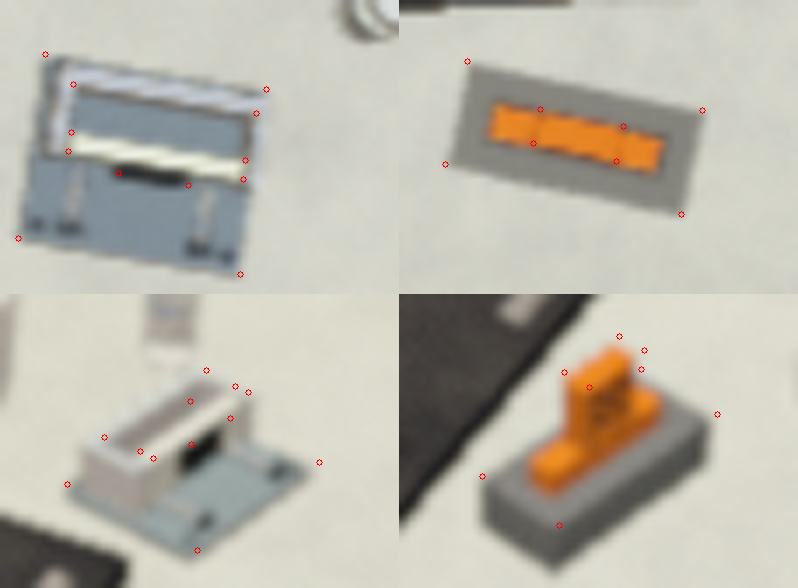

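The two views agree to about 1 px (1–2 mm, within calibration). Wide gap centre is about (0.541, -0.443) with yaw -0.142; spacer is about (0.4388, -0.2254) with yaw -0.192; tab top triangulates to 70 mm against 74 mm in the text. Now I'll move above the spacer.

```bash
python3 -m inch '[[[-0.0612,0.0576,0,0,0,0,0],[-0.0612,0.0576,0,0,0,0,0],[-0.0612,0.0576,0,0,0,0,0],[-0.0612,0.0576,0,0,0,0,0],[-0.0612,0.0576,0,0,0,0,0],[-0.0612,0.0576,0,0,0,0,0],[-0.0612,0.0576,0,0,0,0,0],[-0.0612,0.0576,0,0,0,0,0],[-0.0612,0.0576,0,0,0,0,0],[-0.0612,0.0576,0,0,0,0,0],[-0.0612,0.0576,0,0,0,0,0],[-0.0612,0.0576,0,0,0,0,0],[0,0,0,0,0,-0.0447,0],[0,0,0,0,0,-0.0447,0],[0,0,0,0,0,-0.0447,0],[0,0,0,0,0,-0.0447,0],[0,0,0,0,0,-0.0447,0],[0,0,0,0,0,-0.0447,0],[0,0,0,0,0,-0.0447,0],[0,0,0,0,0,-0.0447,0]]]'
cat >> h.py <<'E'
from scipy.spatial.transform import Rotation as Ro
def rel(x,y,z,yaw):
    "tool-axes shift (norm. units) to target, turn about tool z (norm.)"
    from station import get_state
    s=get_state();R=Ro.from_euler("xyz",s["ee_rot"])
    d=R.inv().apply(np.array([x,y,z])-s["eef_pos"]); Rt=Ro.from_euler("xyz",[np.pi,0,yaw])
    print("t",s["t"],"pos",s["eef_pos"].round(4),"rpy",s["ee_rot"].round(4),"w",round(s["width"],4),"F",np.round(s["force"],2))
    print("shift",(d/0.5).round(4),"turn",((R.inv()*Rt).as_rotvec()/np.pi).round(4))
E
python3 -c "
from h import *
rel(.4388,-.2254,.042,-1.763)"
```

```text
t: 2.1
eef_pos: [0.4383, -0.2257, 0.2263]
ee_rot: [3.141, 0.0, -1.757]
force: [-0.8, -0.1, 0.4]
width: 0.0873
t 2.1 pos [ 0.4383 -0.2257  0.2263] rpy [ 3.1409e+00  1.0000e-04 -1.7566e+00] w 0.0873 F [-0.8  -0.14  0.37]
shift [-0.0007 -0.0012  0.3685] turn [0.0002 0.     0.002 ]
```

```bash
python3 -m inch '[[[0,-0.001,0.07,0,0,0.002,0],[0,0,0.07,0,0,0,0],[0,0,0.07,0,0,0,0],[0,0,0.07,0,0,0,0],[0,0,0.05,0,0,0,0],[0,0,0.0385,0,0,0,0],[0,0,0,0,0,0,0]]]'
python3 - <<'E'
from h import *
from station import *
rel(.4388,-.2254,.042,-1.763)
o=[]
for n,(x,y) in (("top",(290,190)),("side",(310,150))):
    o.append(cv2.resize(grab_frame(n)[y:y+100,x:x+100],(400,400),interpolation=cv2.INTER_CUBIC))
cv2.imwrite("pics/g1.png",np.hstack(o))
E
```

```text
t: 2.8
eef_pos: [0.4368, -0.2255, 0.0398]
ee_rot: [3.136, -0.0, -1.769]
force: [-0.5, 0.3, 0.3]
width: 0.0872
t 2.8 pos [ 0.4368 -0.2255  0.0398] rpy [ 3.1360e+00 -3.0000e-04 -1.7693e+00] w 0.0872 F [-0.53  0.3   0.35]
shift [-0.001  -0.0038 -0.0045] turn [ 0.0018 -0.0001 -0.002 ]
```

View pics/g1.png

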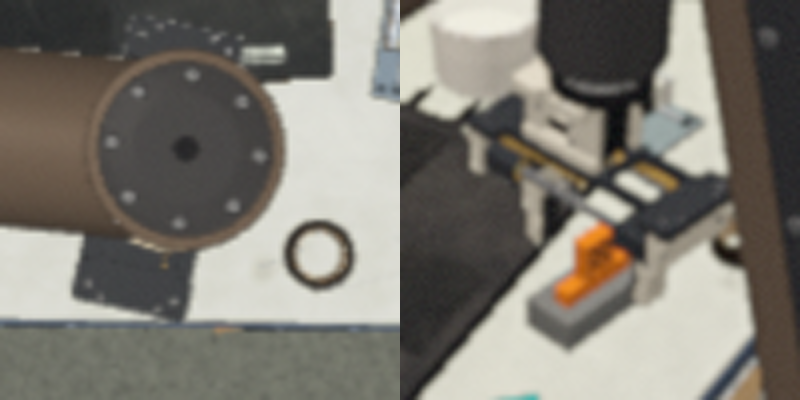

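The side view shows the fingers on either side of the orange tab (crop 590,250), with the tape roll untouched. I'll close now.

```bash
python3 -m inch '[[[0,-0.003,-0.004,0.0018,0,-0.002,0.5],[0,0,0,0,0,0,0.9],[0,0,0,0,0,0,1],[0,0,0,0,0,0,1],[0,0,0,0,0,0,1],[0,0,0,0,0,0,1],[0,0,0,0,0,0,1],[0,0,0,0,0,0,1]]]' 25
python3 -c "
from h import *
rel(.4388,-.2254,.042,-1.763)"
```

```text
t: 3.7
eef_pos: [0.4405, -0.2261, 0.0442]
ee_rot: [-3.136, -0.0, -1.762]
force: [-0.1, 0.3, -0.5]
width: 0.029
t 3.7 pos [ 0.4405 -0.2261  0.0442] rpy [-3.1361 -0.     -1.7624] w 0.029 F [-0.11  0.33 -0.48]
shift [-0.0008  0.0036  0.0045] turn [-0.0017 -0.      0.0002]
```

```bash
python3 -m inch '[[[0,0,0,0,0,0,1],[0,0,0,0,0,0,1],[0,0,0,0,0,0,1],[0,0,0,0,0,0,1]]]' 25
python3 -c "
from h import *
rel(.4388,-.2254,.042,-1.763)"; python3 -m inch '[[[0,0,0,0,0,0,1],[0,0,0,0,0,0,1]]]' 25
```

```text
t: 4.1
eef_pos: [0.4404, -0.2261, 0.0442]
ee_rot: [-3.136, -0.0, -1.762]
force: [0.0, -0.0, -0.5]
width: 0.0138
t 4.1 pos [ 0.4404 -0.2261  0.0442] rpy [-3.1362 -0.     -1.7625] w 0.0138 F [ 0.04 -0.04 -0.48]
shift [-0.0008  0.0035  0.0044] turn [-0.0017  0.      0.0002]
t: 4.3
eef_pos: [0.4405, -0.2261, 0.0443]
ee_rot: [-3.136, -0.0, -1.762]
force: [-0.7, -0.7, -0.4]
width: 0.0139
```

Gripped at 13.9 mm. Next I'll lift it clear.

```bash
python3 -m inch '[[[0,0,-0.02,0,0,0,1],[0,0,-0.04,0,0,0,1],[0,0,-0.05,0,0,0,1],[0,0,-0.05,0,0,0,1],[0,0,-0.04,0,0,0,1],[0,0,0,0,0,0,1]]]'
python3 -c "
from h import *
rel(.5413,-.4431,.1463,-1.713)"
```

```text
t: 4.9
eef_pos: [0.4418, -0.2265, 0.148]
ee_rot: [-3.13, -0.0, -1.762]
force: [0.6, -0.2, -0.1]
width: 0.0138
t 4.9 pos [ 0.4418 -0.2265  0.148 ] rpy [-3.1300e+00 -1.0000e-04 -1.7618e+00] w 0.0138 F [ 0.58 -0.19 -0.06]
shift [ 0.3876 -0.2775  0.0066] turn [-0.0037 -0.0001 -0.0155]
```

```bash
python3 -m inch '[[[0.0485,-0.0347,0,0,0,0,1],[0.0485,-0.0347,0,0,0,0,1],[0.0485,-0.0347,0,0,0,0,1],[0.0485,-0.0347,0,0,0,0,1],[0.0485,-0.0347,0,0,0,0,1],[0.0485,-0.0347,0,0,0,0,1],[0.0485,-0.0347,0,0,0,0,1],[0.0485,-0.0347,0,0,0,0,1],[0,0,0,-0.0037,0,-0.0155,1],[0,0,0,0,0,0,1],[0,0,0,0,0,0,1]]]'
python3 -c "
from h import *
rel(.5413,-.4431,.0863,-1.713)"
```

```text
t: 6.0
eef_pos: [0.5389, -0.4425, 0.1445]
ee_rot: [3.135, 0.001, -1.715]
force: [0.6, -0.0, -1.3]
width: 0.014
t 6.0 pos [ 0.5389 -0.4425  0.1445] rpy [ 3.1348e+00  5.0000e-04 -1.7150e+00] w 0.014 F [ 0.61 -0.05 -1.27]
shift [ 0.0005 -0.0058  0.1164] turn [ 0.0022  0.0002 -0.0006]
```

```bash
python3 -m inch '[[[0,-0.0058,0.03,0.0022,0,0,1],[0,0,0.04,0,0,0,1],[0,0,0.03,0,0,0,1],[0,0,0.0164,0,0,0,1],[0,0,0,0,0,0,1]]]'
python3 - <<'E'
from h import *
from station import *
rel(.5413,-.4431,.0463,-1.713)
o=[]
for n,(x,y,w) in (("top",(350,160,100)),("side",(325,130,80))):
    im=grab_frame(n); cv2.imwrite(f"pics/hov_{n}.png",im)
    o.append(cv2.resize(im[y:y+w,x:x+w],(400,400),interpolation=cv2.INTER_CUBIC))
cv2.imwrite("pics/g2.png",np.hstack(o))
E
```

```text
t: 6.5
eef_pos: [0.5414, -0.4427, 0.0856]
ee_rot: [3.14, 0.001, -1.714]
force: [-0.1, -0.4, -1.4]
width: 0.0141
t 6.5 pos [ 0.5414 -0.4427  0.0856] rpy [ 3.1404e+00  7.0000e-04 -1.7138e+00] w 0.0141 F [-0.09 -0.44 -1.39]
shift [0.0009 0.     0.0787] turn [ 0.0004  0.0002 -0.0002]
```

View pics/g2.png

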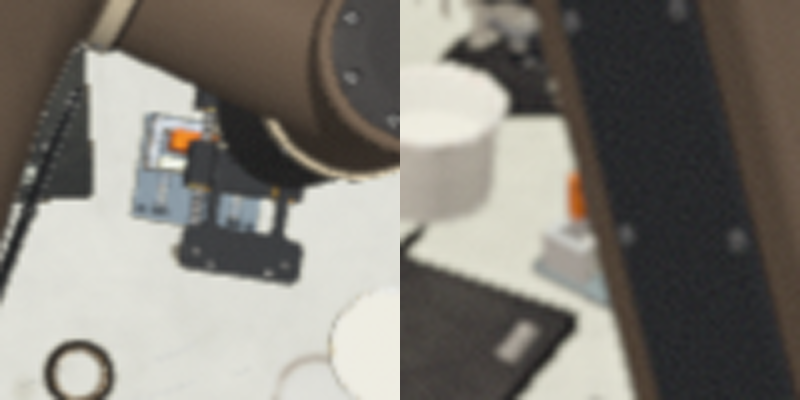

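Run:
```python
from h import *
np.set_printoptions(precision=4,suppress=True)
im=cv2.imread("pics/hov_top.png")
m=cv2.inRange(cv2.cvtColor(im,cv2.COLOR_BGR2HSV),(5,150,90),(22,255,255));m[:, :385]=0;m[:180]=0;m[215:]=0
ys,xs=np.nonzero(m);print(xs.min(),xs.max(),ys.min(),ys.max())
for c in range(xs.min(),xs.max()+1):
    r=ys[xs==c];print(c,r.min(),r.max(),plane("top",(c,(r.min()+r.max())/2),.081))
print("expected axis at gap", [(.5413+.0*0-np.sin(-.142)*y,-.4431+np.cos(-.142)*y) for y in(.02,.035)])
cv2.imwrite("pics/h2.png",cv2.resize(im[180:220,380:430],None,fx=14,fy=14,interpolation=cv2.INTER_CUBIC))
```

```text
393 399 193 197
393 193 196 [ 0.5437 -0.4071  0.081 ]
394 193 196 [ 0.5438 -0.4099  0.081 ]
395 193 197 [ 0.5424 -0.4128  0.081 ]
396 193 197 [ 0.5425 -0.4156  0.081 ]
397 193 195 [ 0.5454 -0.4185  0.081 ]
398 193 194 [ 0.5468 -0.4213  0.081 ]
399 194 194 [ 0.5455 -0.4242  0.081 ]
expected axis at gap [(np.float64(0.5441304653246047), np.float64(-0.42330130140523853)), (np.float64(0.5462533143180583), np.float64(-0.4084522774591674))]
```

View pics/h2.png

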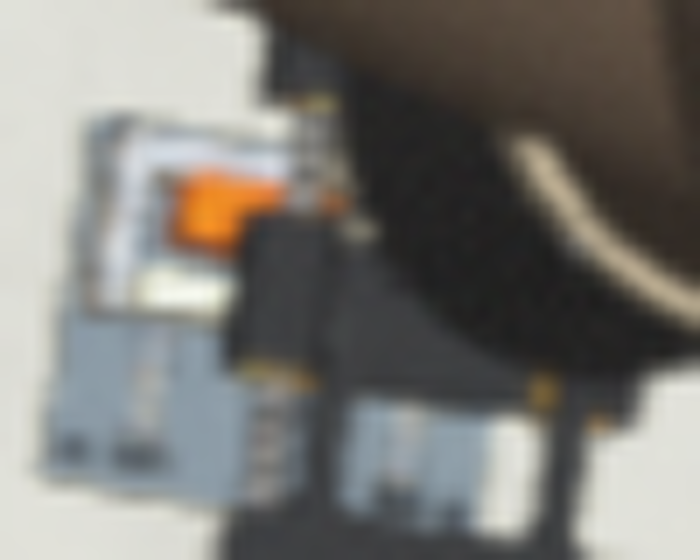

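The visible spacer end (crop about 200,210) sits between the wall and the plate, centred within measurement error; the lower edge of its end face biases the mask towards the camera. I'll insert gently and watch the force.

```bash
python3 -m inch '[[[0,0,0.01,0,0,0,1],[0,0,0.01,0,0,0,1],[0,0,0.01,0,0,0,1],[0,0,0,0,0,0,1]]]'; python3 -m inch '[[[0,0,0.008,0,0,0,1],[0,0,0.008,0,0,0,1],[0,0,0,0,0,0,1]]]'
```

```text
t: 7.0
eef_pos: [0.5416, -0.443, 0.0708]
ee_rot: [3.141, 0.001, -1.714]
force: [0.3, -0.2, -0.8]
width: 0.0137
t: 7.3
eef_pos: [0.5417, -0.4431, 0.0631]
ee_rot: [3.141, 0.0, -1.714]
force: [-0.0, -0.4, -1.4]
width: 0.0138
```

```bash
python3 -m inch '[[[0,0,0.008,0,0,0,1],[0,0,0.008,0,0,0,1],[0,0,0.006,0,0,0,1],[0,0,0,0,0,0,1]]]'; python3 -m inch '[[[0,0,0.004,0,0,0,1],[0,0,0.004,0,0,0,1],[0,0,0,0,0,0,1]]]'
```

```text
t: 7.7
eef_pos: [0.5418, -0.4432, 0.0522]
ee_rot: [-3.142, 0.0, -1.714]
force: [-0.0, -0.2, -0.8]
width: 0.0139
t: 8.0
eef_pos: [0.542, -0.4432, 0.0486]
ee_rot: [-3.141, 0.0, -1.714]
force: [-0.6, 1.0, -1.5]
width: 0.0141
```

```bash
python3 -m inch '[[[0,0,0.003,0,0,0,1],[0,0,0,0,0,0,1]]]'; python3 -m inch '[[[0,0,0.003,0,0,0,1],[0,0,0,0,0,0,1]]]';  python3 -m inch '[[[0,0,0.003,0,0,0,1],[0,0,0,0,0,0,1]]]'
```

```text
t: 8.2
eef_pos: [0.5421, -0.4433, 0.0472]
ee_rot: [-3.141, 0.0, -1.714]
force: [0.1, 0.7, -0.6]
width: 0.0139
t: 8.4
eef_pos: [0.5424, -0.4435, 0.0462]
ee_rot: [-3.14, -0.0, -1.714]
force: [-0.1, -0.1, 1.7]
width: 0.0137
t: 8.6
eef_pos: [0.5424, -0.4436, 0.0462]
ee_rot: [-3.14, -0.001, -1.713]
force: [-2.5, 2.5, 10.3]
width: 0.0135
```

It stopped at 0.0462, as predicted for the floor, with a 10 N reaction. I'll ease off and release.

```bash
python3 -m inch '[[[0,0,-0.003,0,0,0,1],[0,0,0,0,0,0,0.6],[0,0,0,0,0,0,0.6],[0,0,0,0,0,0,0.6],[0,0,0,0,0,0,0.6],[0,0,0,0,0,0,0.6]]]';  python3 -m inch '[[[0,0,-0.03,0,0,0,0.6],[0,0,-0.05,0,0,0,0.6],[0,0,-0.05,0,0,0,0.6],[0,0,-0.05,0,0,0,0.6],[0,0,-0.04,0,0,0,0.6],[0,0,0,0,0,0,0.6]]]'
python3 - <<'E'
from h import *
from station import *
rel(.5413,-.4431,.0463,-1.713)
o=[]
for n,(x,y,w) in (("top",(350,160,100)),("side",(325,130,80))):
    im=grab_frame(n); cv2.imwrite(f"pics/rel_{n}.png",im)
    o.append(cv2.resize(im[y:y+w,x:x+w],(400,400),interpolation=cv2.INTER_CUBIC))
cv2.imwrite("pics/g3.png",np.hstack(o))
E
```

```text
t: 9.2
eef_pos: [0.5421, -0.4433, 0.0457]
ee_rot: [-3.141, 0.0, -1.714]
force: [-0.1, -0.6, -0.2]
width: 0.0351
t: 9.8
eef_pos: [0.5438, -0.4446, 0.1612]
ee_rot: [-3.134, -0.003, -1.713]
force: [1.0, 0.2, -1.0]
width: 0.0351
t 9.8 pos [ 0.5438 -0.4446  0.1612] rpy [-3.1343e+00 -3.0000e-03 -1.7131e+00] w 0.0351 F [ 1.01  0.24 -1.02]
shift [-0.0029  0.007   0.2298] turn [-0.0023 -0.001  -0.    ]
```

View pics/g3.png

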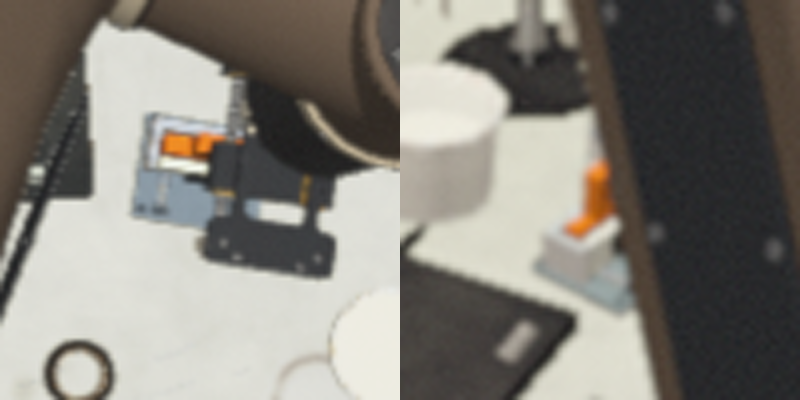

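Both views show the spacer upright in the wide gap (crops 190,145 and 598,200), released, with the plate still open. Now I'll shut the fingers and move in front of the pad.

```bash
python3 -c "
from h import *
rel(.4826,-.4349,.16,-1.713)"
```

```text
t 9.9 pos [ 0.5424 -0.4434  0.1573] rpy [-3.1387e+00 -4.0000e-04 -1.7137e+00] w 0.035 F [-1.35  0.58 -0.02]
shift [ 0.0002  0.1207 -0.0057] turn [-0.0009 -0.0001 -0.0002]
```

```bash
python3 -m inch '[[[0,0.03,0,-0.0009,0,0,1],[0,0.03,0,0,0,0,1],[0,0.03,0,0,0,0,1],[0,0.0307,0,0,0,0,1],[0,0,0.03,0,0,0,1],[0,0,0.05,0,0,0,1],[0,0,0.05,0,0,0,1],[0,0,0.05,0,0,0,1],[0,0,0.05,0,0,0,1],[0,0,0.03,0,0,0,1],[0,0,0,0,0,0,1],[0,0,0,0,0,0,1]]]' 30
python3 - <<'E'
from h import *
from station import *
rel(.4826,-.4349,.024,-1.713)
o=[]
for n,(x,y,w) in (("top",(350,160,100)),("side",(325,130,80))):
    im=grab_frame(n); cv2.imwrite(f"pics/pre_{n}.png",im)
    o.append(cv2.resize(im[y:y+w,x:x+w],(400,400),interpolation=cv2.INTER_CUBIC))
cv2.imwrite("pics/g4.png",np.hstack(o))
E
```

```text
t: 11.1
eef_pos: [0.4819, -0.4349, 0.0262]
ee_rot: [3.139, -0.0, -1.713]
force: [-0.3, 0.3, 0.8]
width: 0.0006
t 11.1 pos [ 0.4819 -0.4349  0.0262] rpy [ 3.1392e+00 -2.0000e-04 -1.7134e+00] w 0.0006 F [-0.28  0.35  0.8 ]
shift [-0.0001 -0.0013  0.0044] turn [ 0.0008 -0.0001 -0.0001]
```

View pics/g4.png

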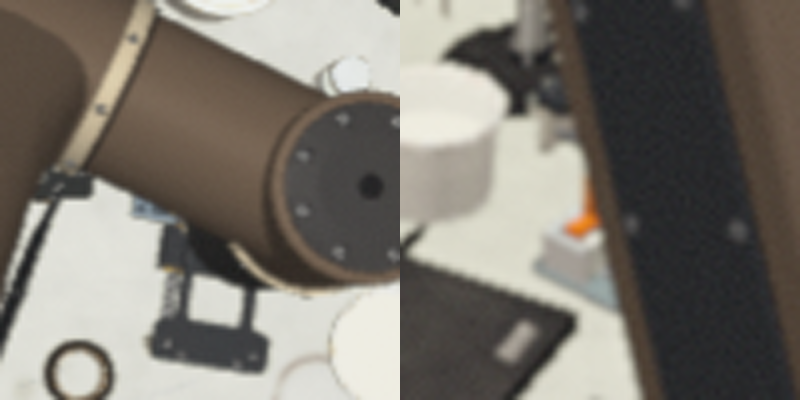

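The view is mostly hidden, but the arm is where planned and the spacer is undisturbed (side crop 590,215). I'll approach the pad with force feedback.

```bash
python3 -m inch '[[[0,-0.008,0.004,0.0008,0,0,1],[0,-0.008,0,0,0,0,1],[0,0,0,0,0,0,1]]]' ;python3 -m inch '[[[0,-0.008,0,0,0,0,1],[0,0,0,0,0,0,1]]]';python3 -m inch '[[[0,-0.004,0,0,0,0,1],[0,0,0,0,0,0,1]]]'
```

```text
t: 11.5
eef_pos: [0.4909, -0.4361, 0.0245]
ee_rot: [-3.14, -0.0, -1.713]
force: [-0.4, 0.2, 0.9]
width: 0.0005
t: 11.7
eef_pos: [0.4945, -0.4365, 0.0241]
ee_rot: [-3.141, -0.0, -1.713]
force: [0.5, 0.3, -0.6]
width: 0.0004
t: 11.9
eef_pos: [0.4961, -0.4367, 0.0239]
ee_rot: [-3.141, -0.0, -1.714]
force: [-1.0, -0.2, -0.0]
width: 0.0003
```

```bash
for i in 1; do python3 -m inch '[[[0,-0.003,0,0,0,0,1],[0,0,0,0,0,0,1]]]'; python3 -m inch '[[[0,-0.003,0,0,0,0,1],[0,0,0,0,0,0,1]]]'; done
```

```text
t: 12.1
eef_pos: [0.4976, -0.4369, 0.024]
ee_rot: [-3.141, -0.0, -1.714]
force: [-0.3, -0.6, 0.9]
width: 0.0003
t: 12.3
eef_pos: [0.4991, -0.4372, 0.024]
ee_rot: [-3.141, -0.0, -1.714]
force: [-0.1, -0.7, 0.1]
width: 0.0008
```

```bash
R='x'; python3 -m inch '[[[0,-0.003,0,0,0,0,1],[0,0,0,0,0,0,1]]]'; python3 -m inch '[[[0,-0.003,0,0,0,0,1],[0,0,0,0,0,0,1]]]'; python3 -m inch '[[[0,-0.003,0,0,0,0,1],[0,0,0,0,0,0,1]]]'
```

```text
t: 12.5
eef_pos: [0.5006, -0.4374, 0.024]
ee_rot: [-3.141, -0.0, -1.714]
force: [0.3, 0.1, -0.4]
width: 0.0005
t: 12.7
eef_pos: [0.5021, -0.4376, 0.0239]
ee_rot: [-3.141, -0.0, -1.714]
force: [-0.2, -0.1, -0.3]
width: -0.0
t: 12.9
eef_pos: [0.5031, -0.4377, 0.0239]
ee_rot: [3.142, 0.0, -1.714]
force: [-1.3, -0.2, 1.0]
width: 0.0002
```

Contact seems to begin near x 0.503.

```bash
python3 -m inch '[[[0,-0.003,0,0,0,0,1],[0,0,0,0,0,0,1]]]'; python3 -m inch '[[[0,-0.003,0,0,0,0,1],[0,0,0,0,0,0,1]]]'; python3 -m inch '[[[0,-0.003,0,0,0,0,1],[0,0,0,0,0,0,1]]]'
```

```text
t: 13.1
eef_pos: [0.5047, -0.4379, 0.0239]
ee_rot: [-3.141, 0.0, -1.714]
force: [-1.5, 0.9, 1.3]
width: 0.0003
t: 13.3
eef_pos: [0.5062, -0.4381, 0.0239]
ee_rot: [-3.141, 0.0, -1.714]
force: [-1.7, 0.3, 0.9]
width: 0.0003
t: 13.5
eef_pos: [0.5078, -0.4384, 0.0239]
ee_rot: [-3.141, 0.0, -1.714]
force: [-3.2, 0.2, 0.9]
width: 0.0004
```

```bash
python3 -m inch '[[[0,-0.002,0,0,0,0,1],[0,0,0,0,0,0,1],[0,0,0,0,0,0,1]]]'; python3 -m inch '[[[0,-0.002,0,0,0,0,1],[0,0,0,0,0,0,1],[0,0,0,0,0,0,1]]]'
```

```text
t: 13.8
eef_pos: [0.5087, -0.4385, 0.0239]
ee_rot: [-3.141, 0.0, -1.714]
force: [-3.1, 0.4, 1.2]
width: 0.0003
t: 14.1
eef_pos: [0.5087, -0.4385, 0.0239]
ee_rot: [3.14, 0.0, -1.714]
force: [-6.1, 0.3, 3.2]
width: 0.0005
```

```bash
python3 -m inch '[[[0,-0.0012,0,0,0,0,1],[0,0,0,0,0,0,1],[0,0,0,0,0,0,1],[0,0,0,0,0,0,1]]]'
```

```text
t: 14.5
eef_pos: [0.5087, -0.4385, 0.0239]
ee_rot: [3.139, 0.001, -1.714]
force: [-8.1, 0.9, 4.9]
width: 0.0008
```

```bash
python3 -m inch '[[[0,-0.0012,0,0,0,0,1],[0,0,0,0,0,0,1],[0,0,0,0,0,0,1],[0,0,0,0,0,0,1],[0,0,0,0,0,0,1]]]'
python3 - <<'E'
from h import *
from station import *
o=[]
for n,(x,y,w) in (("top",(350,160,100)),("side",(325,130,80))):
    im=grab_frame(n); cv2.imwrite(f"pics/end_{n}.png",im)
    o.append(cv2.resize(im[y:y+w,x:x+w],(400,400),interpolation=cv2.INTER_CUBIC))
cv2.imwrite("pics/g5.png",np.hstack(o))
rel(.5087,-.4385,.024,-1.713)
E
```

```text
t: 15.0
eef_pos: [0.5087, -0.4385, 0.0239]
ee_rot: [3.138, 0.001, -1.714]
force: [-9.6, 1.0, 6.4]
width: 0.0003
t 15.1 pos [ 0.5087 -0.4385  0.0239] rpy [ 3.1384e+00  8.0000e-04 -1.7142e+00] w 0.0004 F [-10.1    1.33   5.95]
shift [ 0.0001 -0.     -0.0003] turn [ 0.001   0.0003 -0.0004]
```

View pics/g5.png

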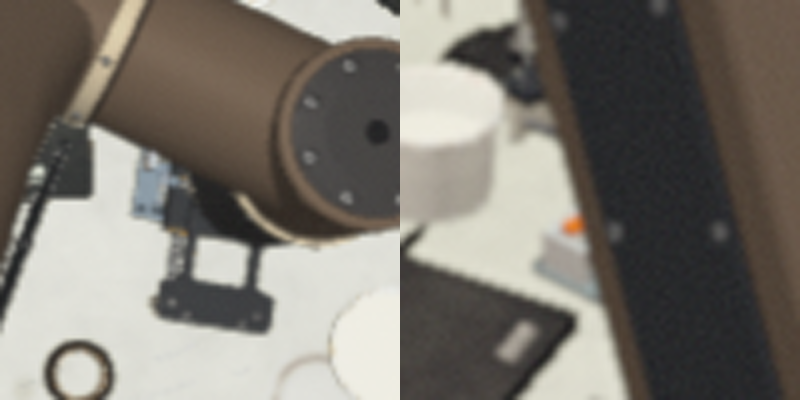

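View pics/end_top.png

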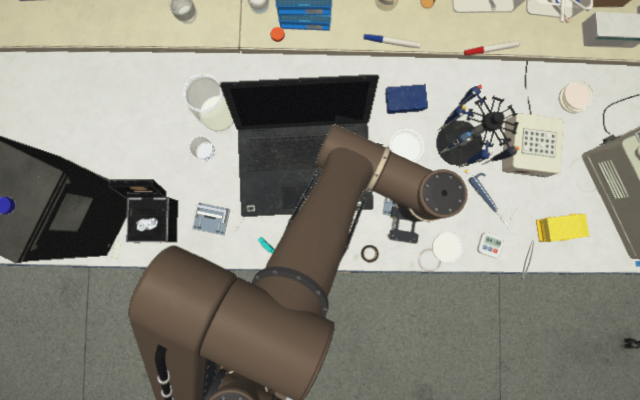

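The final pictures show only a sliver of orange above the cheek of the wide frame (side crop 573,225), so the clamp itself is hidden by the arm. The tape roll (370,254), the white discs (447,248) and (405,147), and the look-alike (268,245) are where they were. The tool is stopped at x 0.5087 with 10 N, after about 6 mm of plate travel. I'm handing in.

```bash
python3 -c "
from station import *
print(job_done());s=get_state();print(s['t'],s['eef_pos'],s['force'])"
```

```text
the job is handed in; nothing more can be done
None
the job is handed in; nothing more can be done
```

The orange spacer is in the wide frame (the right-hand one), and I handed the job in at about 15 s with the shut fingers pressing the pad at about 10 N.

- **Placing:** I lowered the spacer until the floor stopped it. That was at TCP height 46.2 mm, against 46.3 mm predicted. I then let go, and pictures from both cameras afterwards showed it upright in the gap.
- **Clamping:** The plate began to move at x of about 0.503 m and stopped hard at 0.5087 m, which is about the 6 mm expected for clamping the spacer. The stop held steady while I raised the force, and the last reading was -10.1 N along x.

**Checks that were incomplete or disagreed:**
- In the last pictures the arm hides most of the clamped spacer. That it is clamped flush rests on the hard stop, the travel and the force, not on a clear view.
- There was also about 6 N of upward force on the fingers, which I put down to friction on the rubber pad and left alone.
- My measured tab-top height was 70 mm, where the text gives 74 mm. The side camera was about 1 px off, within its calibration.
- I compared the bystanders by eye only. The tape roll and the white items still in view had not moved, but I did not identify each of the five by name.

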